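Free the latched door of the bench curing oven

TASK

Open the small bench oven. Its drop-down door is held by a sprung hook inside: reach down through the slot in the front of the oven's top, press the hook's white pad down just until the hook lets go (gently, never jammed hard against its stop), ease the door outwards while the pad is still held down, then lower the door gently all the way down to its stop, let go and move clear. Leave the spool, the parts bin and the jar where they are.

Things in the scene. Friction and masses are not known exactly. Their poses are not given: they have to be found in the camera images.
- oven: Grey steel oven fixed to the bench, 250 mm deep (x), 360 mm wide (y), 200 mm high; origin under its middle. Its x points from the door into the oven, y to the left for one who faces the door, z up. Right of the door it has a control panel.
- slot (a point): Centre of the slot's mouth, level with the oven's top (z 200 mm); axes as the oven's. The slot is 34 mm wide along x: from the shut door's inner face, 17 mm towards -x, to the top panel's edge, 17 mm towards +x. It is 110 mm long along y. The panel is 12 mm thick, open below. Shut fingers fit when they close along y.
- hook: Sprung steel hook inside the oven; origin on its pivot, 123 mm towards +x from the slot's centre, 28 mm below the oven's top. Axes as the oven's at rest; it turns about y, its end near the door going down. It springs back up when let go. More than 18 N on it does damage.
- hook_arm (a point): Point on the hook's arm straight below the slot's centre, 53 mm below the oven's top at rest. Above it a flat white pad (30 mm along x, 36 along y, starting 3 mm behind the door) stands on an adjusting screw. The pad's top is 24 to 40 mm below the oven's top, not given: feel for it. It gives way at 4.5 N, frees the door 7 mm down (7 N), meets a rigid stop at 11 mm (9.5 N).
- hook_tooth (a point): Top of the hook's upright tooth (6 by 12 mm from above), 7 mm towards -x and 40 mm towards +y from the slot's centre, 28 mm below the oven's top at rest. It stands before a lip on the door whose lower edge is 35 mm below the oven's top: with this point below that, the door is free. The door must come out 10 mm there before the pad may be let go.
- door (a joint): Door angle in rad: 0 shut, grows as the door drops open towards the slot's -x side, 1.45 at its stop (nearly level, on rubber buffers). It takes a torque of about 0.45 N m and stays where it is left; 10 mrad of play while hooked.
- door_hinge (a point): Middle of the hinge line, at the lower edge of the door's inner face: 45 mm above the bench, straight below the door-side edge of the slot. The hinge line runs along y. Axes turn with the door: z up the inner face, x normal to that face, into the oven when shut.
- door_edge (a point): Middle of the upper edge of the door's inner face, 155 mm from the hinge. The door is steel with a dark window, 262 mm wide, 14 mm thick, with a thin bar handle outside.
- spool: Grey spool, 54 mm across, 36 mm high, standing on the bench in front of the jar, right of the door; origin at the centre of its underside. To be left alone.
- parts_bin: Blue open parts bin, 120 by 90 by 45 mm, on the bench to the left of the oven; origin at the centre of its underside. To be left alone.
- flux: Small jar, 44 mm across, 75 mm high, on the bench to the right of the oven; origin at the centre of its underside. To be left alone.

How it is judged:
By the outcome, as a careful person would: the job done as asked, in the order asked, and still so for the second after the job is handed in, with the robot touching nothing.
It also fails if it takes over 58 s, if anything falls off the work surface, if the arm or the gripper's body presses on something with over 40 N, if the wrist force passes 120 N, or if a joint passes its speed limit or range.

ROBOT

A 6-joint arm with a two-finger parallel gripper is mounted at the origin on the work surface. World frame = base frame: x ahead of the robot, y to its left, z up, the work surface at z = 0. Lengths are in m, angles in degrees, forces in N, time in s.
With the tool pointing down it reaches from about 0.375 to 0.9 m from the base axis. Payload 3.1 kg.
Tool frame: the origin (TCP) lies midway between the tips of the shut fingers; the grasp point (between the pads) lies bot.pinch_z behind it (bot.pinch_z is the distance from the TCP to the grasp point, in m); z points along the fingers, y is the direction in which the jaws open and shut (so a half turn about z gives the same grasp; the last joint's range is limited). The gripper opens to 87 mm and grips with 3 to 60 N. Pads are 19 mm wide; open, the fingers measure 117 mm over their backs; the gripper's body (75 mm by 190 mm) begins 51 mm behind the grasp point.
Start: joints at [-87.462, 30.224, 82.088, -0, 67.689, -10.227], TCP at [0.138, -0.61, 0.223] pointing down, gripper open.
Joint ranges: [-176.69, 176.69], [-43.24, 126.21], [12.49, 139.97], [-82, 262], [0, 151.66], [-163.58, 163.58]. Speed limits (degrees/s): [159.86, 159.86, 180, 180, 180, 180].

INTERFACE

Orientations are given as a 3x3 rotation matrix whose columns are the frame's x, y, z axes.
In Python, from rig import bot gives the robot as it stands.
- The arm moves only by the tool apply_moves, never from a script. Its argument "motion" is text: rows parted by semicolons, each of 7 numbers parted by spaces: the shift along the tool's x, y, z in m, then the turn, a rotation vector about the tool's x, y, z in degrees, then the finger opening in m, from 0 to 0.087. A call has exactly 8 rows; each row is the pose to reach, as a shift and turn from the pose commanded when the call began, along the tool's axes at that moment; what a row does not reach only later rows make up. A row lasts 1/8 s, in which the tool goes at most 62.5 mm and 10.7 degrees, less where a joint would pass 70% of its speed; a pose out of reach is approached as far as the arm can. A call with a gripper value outside its range is refused whole. The fingers move at their own pace and stop on an object; the grip force is fixed at half the most. Time passes only in rows, so rows that repeat a pose let the fingers close, or fill a call up. It gives the time, the measured TCP pose, the force and the opening at its end, in the units of the state.
- bot.read_state(): the state, without advancing time (a new reading comes with each control period).
- bot.capture(name): name is "side" or "top" or "wrist"; returns the picture (480x640x3 uint8, red, green, blue); there is no depth.
- bot.get_calibration(name): a dict with "fx", "fy", "cx", "cy" (pixels), "rvec" (rotation vector, rad) and "tvec" (3), from world to camera coordinates, as OpenCV has them. Camera axes: x right, y down, z forward; pixel columns grow to the right and rows downward; lengths in m; the calibration is good to about 2 mm. A picture is of the moment at which its call begins: read the wrist's pose just before it. get_calibration takes no time and is no camera call; for the wrist camera it gives the pose at the moment of the call.
- bot.hand_in(): hands the job in, once; it reports no verdict.
Trained networks look in the newest picture that a camera, given by its name, has taken for a name from the list of things; names that differ only in an ending like _2 or _b are one class to them, and where a whole thing is asked for, a point or a joint stands for the part that bears it (a point fixed in the world has none). Each returns a list of dicts, best first, with "p" (0 to 1); they miss things now and then, are a little off and sometimes report something else, mostly with a low value. They report only what shows in the picture. A call takes as long as a camera call.
- bot.find_in(name, camera): "point" ([x, y, z] in m, in world coordinates, good to about 4 mm: the middle of the surface that is visible of it).
The state is a dict: "time_s": time; "joint_positions": joint angles; "qvel": joint speeds; "tau": joint torques, N m; "position": TCP position; "tcp_rot": TCP orientation; "force": force on the tool from outside, world axes, zero at the start; "moment": the same for the moment, N m; "opening": opening from 0.0 (shut) to 1.0 (fully open).
Only numpy, scipy, OpenCV 4.12 (cv2) and the standard library are available. Lean on these libraries where they do the work, as an engineer would, in place of code of your own. Each camera call takes 0.05 s, during which the arm holds its last target.

## Working session

There is one attempt and no reset: what is moved stays moved. The work goes in short steps, Python scripts to look and compute and a tool call to move; the robot and the scene stay as the last step left them, time stands still between calls to the robot, and variables do not carry over. Pictures are saved under pics/ and viewed, and the job is handed in when it is done.

Besides the shell and the picture viewer there is one more tool, called in YAML: its name, and indented under it one key for each argument. apply_moves: Moves the arm, as the interface text tells. Its arguments: {"type":"object","properties":{"motion":{"type":"string"}},"required":["motion"]}

```bash
ls; mkdir -p pics; python3 - <<'E'
from rig import bot
import cv2,numpy as np
s=bot.read_state(); print({k:np.round(v,4).tolist() for k,v in s.items()}, bot.pinch_z)
for n in ["side","top"]:
    im=bot.capture(n); cv2.imwrite(f"pics/{n}0.png",im[:,:,::-1])
    c=bot.get_calibration(n); print(n,{k:np.round(v,4).tolist() for k,v in c.items()})
for n in ["oven","slot","door_edge","door_hinge","hook","hook_arm","hook_tooth","spool","parts_bin","flux"]:
  for cam in ["side","top"]:
    r=bot.find_in(n,cam); print(n,cam,[(np.round(d["point"],3).tolist(),round(d["p"],2)) for d in r[:2]])
print(bot.read_state()["time_s"])
E
```

```text
pics
{'time_s': 0.0, 'joint_positions': [-87.4614, 30.2788, 82.1561, -0.002, 67.6888, -10.2271], 'qvel': [0.1287, -0.1184, 0.0157, -0.0075, 0.0822, 0.0797], 'tau': [0.0002, -44.0044, -17.6592, 0.0633, 0.0581, -0.0002], 'position': [0.1381, -0.6088, 0.2216], 'tcp_rot': [[0.9753, 0.221, -0.0001], [0.221, -0.9753, 0.0022], [0.0004, -0.0021, -1.0]], 'force': [0.4988, 0.6028, -0.1597], 'moment': [-0.0176, -0.0408, 0.025], 'opening': 1.0007} 0.0187
side {'fx': 542.7829, 'fy': 542.7829, 'cx': 315.9055, 'cy': 246.3055, 'rvec': [2.8015, 0.1838, -0.0435], 'tvec': [-0.5609, -0.023, 1.4951]}
top {'fx': 489.2388, 'fy': 489.2388, 'cx': 317.9372, 'cy': 240.1703, 'rvec': [2.1702, -2.2218, 0.1196], 'tvec': [-0.0238, 0.572, 1.0395]}
oven side [([0.676, -0.02, 0.2], 0.87)]
oven top [([0.674, 0.014, 0.2], 0.57)]
slot side [([0.675, -0.017, 0.202], 0.88)]
slot top [([0.669, 0.012, 0.205], 0.59)]
door_edge side [([0.566, 0.077, 0.2], 0.64)]
door_edge top [([0.563, 0.087, 0.203], 0.75), ([0.592, 0.073, 0.174], 0.73)]
door_hinge side [([0.566, 0.082, 0.202], 0.87)]
door_hinge top [([0.562, 0.094, 0.198], 0.94)]
hook side [([0.588, 0.072, 0.179], 0.68), ([0.398, -0.172, 0.035], 0.45)]
hook top [([0.59, 0.072, 0.176], 0.67)]
hook_arm side [([0.593, 0.078, 0.176], 0.74)]
hook_arm top [([0.592, 0.08, 0.174], 0.57)]
hook_tooth side [([0.59, 0.074, 0.174], 0.61)]
hook_tooth top []
spool side [([0.397, -0.176, 0.036], 0.63)]
spool top [([0.402, -0.165, 0.039], 0.95)]
parts_bin side []
parts_bin top [([0.682, 0.297, 0.002], 0.8)]
flux side [([0.513, -0.222, 0.074], 0.82)]
flux top [([0.509, -0.214, 0.075], 0.85)]
1.1
```

View pics/side0.png

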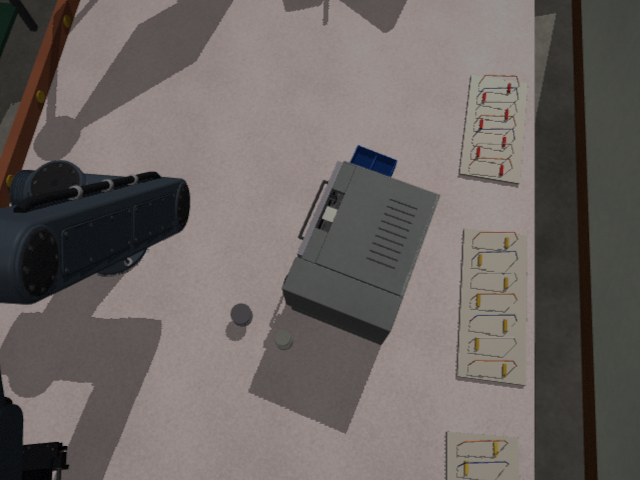

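View pics/top0.png

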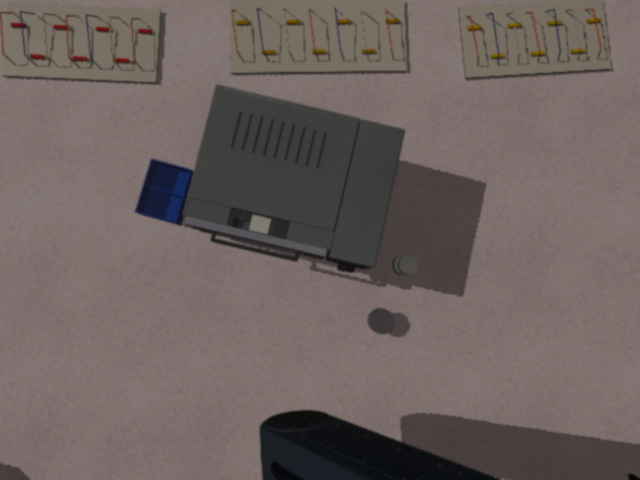

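The oven is seen in both pictures. In the top view its slot runs about (230,212)–(288,233) with the white pad at (260,224). The jar is at (405,265), the spool at (381,321) and the bin at (165,190). Next I zoom in for the oven's pose.

```bash
python3 - <<'E'
import cv2
a=cv2.imread("pics/top0.png")[75:285,170:420]; cv2.imwrite("pics/topz.png",cv2.resize(a,None,fx=3.2,fy=2.8 if 0 else 3.2*0.88,interpolation=cv2.INTER_CUBIC) if 0 else cv2.resize(a[0:187],None,fx=3.2,fy=3.2,interpolation=cv2.INTER_CUBIC))
a=cv2.imread("pics/top0.png")[190:290,170:360]; cv2.imwrite("pics/topz2.png",cv2.resize(a,None,fx=4,fy=4,interpolation=cv2.INTER_CUBIC))
a=cv2.imread("pics/side0.png")[140:345,270:450]; cv2.imwrite("pics/sidez.png",cv2.resize(a,None,fx=2.9,fy=2.9,interpolation=cv2.INTER_CUBIC))
E
```

```text
(no output)
```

View pics/topz.png

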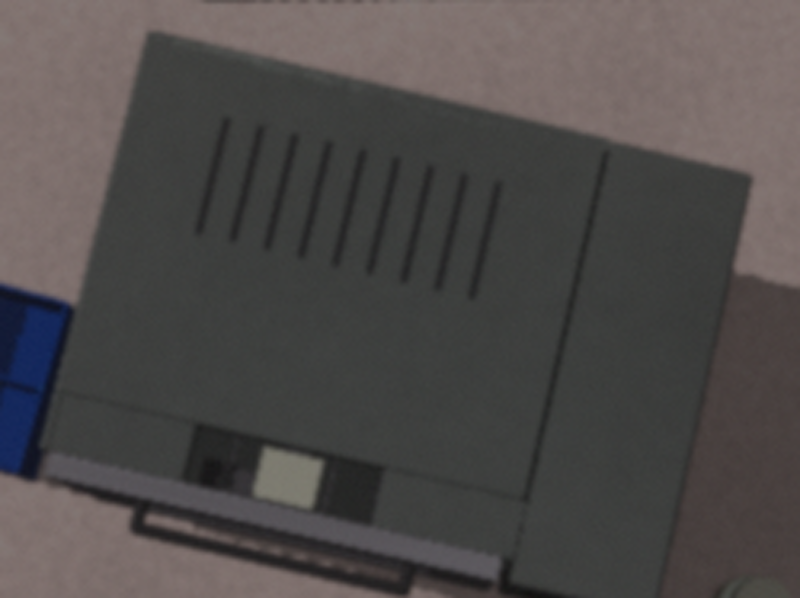

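View pics/topz2.png

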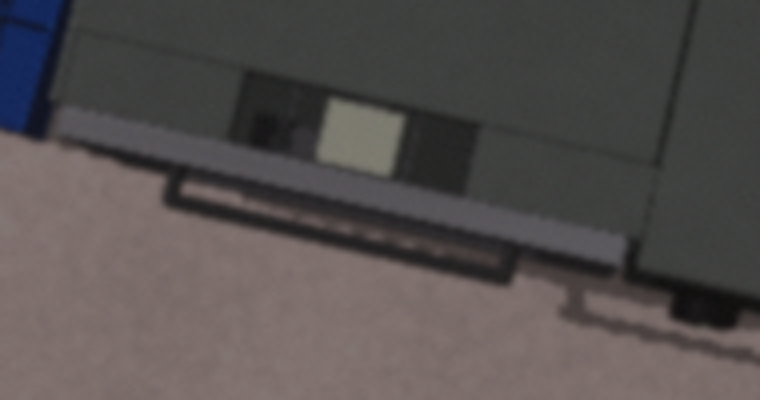

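View pics/sidez.png

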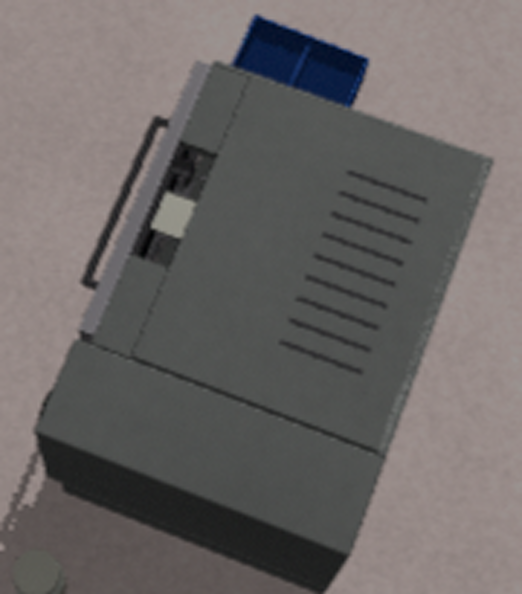

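```bash
cat > h.py <<'E'
from rig import bot
import cv2,numpy as np
def bp(cam,pts,z,c=None):
    c=c or bot.get_calibration(cam); R=cv2.Rodrigues(np.array(c["rvec"],float))[0]; t=np.array(c["tvec"],float)
    o=-R.T@t; out=[]
    for u,v in pts:
        d=R.T@np.array([(u-c["cx"])/c["fx"],(v-c["cy"])/c["fy"],1]); out.append(o+d*(z-o[2])/d[2])
    return np.array(out)
def proj(cam,P,c=None):
    c=c or bot.get_calibration(cam); K=np.array([[c["fx"],0,c["cx"]],[0,c["fy"],c["cy"]],[0,0,1.]])
    return cv2.projectPoints(np.array(P,float).reshape(-1,1,3),np.array(c["rvec"],float),np.array(c["tvec"],float),K,None)[0].reshape(-1,2)
E
python3 - <<'E'
from h import *
for cam in ["side","top"]:
    c=bot.get_calibration(cam);R=cv2.Rodrigues(np.array(c["rvec"],float))[0];print(cam,-R.T@np.array(c["tvec"]))
top=dict(BL=(216.9,85.3),BR=(404.7,130.3),sBL=(231,207.75),sBR=(290,220.75),sFL=(228,224.5),sFR=(286.75,238.75))
side=dict(BL=(439.7,194.5),BR=(390.7,330.7),FR=(283.1,289),sBL=(344.8,193.4),sBR=(327.2,231.7),sFL=(333.1,189.3),sFR=(315.5,228.3))
T={}
for cam,d in(("top",top),("side",side)):
    w=bp(cam,d.values(),0.2)[:,:2]; w=dict(zip(d,w));T[cam]=w
    for k in w: print(cam,k,w[k].round(4))
    print("width",np.linalg.norm(w["BL"]-w["BR"]),"slot",np.linalg.norm(w["sBL"]-w["sBR"]),np.linalg.norm(w["sBL"]-w["sFL"]))
    y=w["BL"]-w["BR"];print("yaw",np.degrees(np.arctan2(-y[0],y[1])));y=w["sBL"]-w["sBR"];print("yaw slot",np.degrees(np.arctan2(-y[0],y[1])))
E
```

```text
side [ 0.63573991 -0.43319581  1.39951922]
top [ 0.48880836 -0.00356751  1.08132644]
top BL [0.8477 0.1475]
top BR [ 0.7577 -0.1972]
top sBL [0.6197 0.1241]
top sBR [0.5938 0.0181]
top sFL [0.5894 0.1299]
top sFR [0.5613 0.0247]
width 0.3562597862806361 slot 0.10912698526065329 0.03086440389559045
yaw -14.630890370693475
yaw slot -13.724445691111242
side BL [0.8494 0.1494]
side BR [ 0.761  -0.1955]
side FR [ 0.5098 -0.1323]
side sBL [0.6218 0.1229]
side sBR [0.592  0.0191]
side sFL [0.5924 0.1301]
side sFR [0.5634 0.0241]
width 0.3560948333725814 slot 0.10802943378661659 0.030284369051414985
yaw -14.369787826805736
yaw slot -16.02775211704528
```

```bash
cat >> h.py <<'E'
import json
from scipy.spatial.transform import Rotation as Ro
YAW=-14.5
S=np.array([0.5908,0.0748,0.2])   # slot centre
OV=Ro.from_euler('z',YAW,degrees=True).as_matrix()
def rot(tilt=0): # tool down, x along oven x; tilt>0: body leans to -x (outwards)
    R=np.column_stack([OV[:,0],-OV[:,1],[0,0,-1.]])
    return Ro.from_rotvec(-np.radians(tilt)*OV[:,1]).as_matrix()@R
def ov2w(p): return S+OV@np.array(p,float)
def w2ov(p): return OV.T@(np.array(p)-S)
def load():
    d=json.load(open("cmd.json")); return np.array(d["p"]),np.array(d["R"])
def commit(text):
    p,R=load(); r=[float(x) for x in text.split(";")[-1].split()]
    p=p+R@np.array(r[:3]); R=R@Ro.from_rotvec(r[3:6],degrees=True).as_matrix()
    json.dump(dict(p=p.tolist(),R=R.tolist()),open("cmd.json","w")); 
def delta(p,R=None):
    p0,R0=load(); R=R0 if R is None else R
    return (R0.T@(np.array(p)-p0)).round(4), Ro.from_matrix(R0.T@R).as_rotvec(degrees=True).round(2)
def st():
    s=bot.read_state(); p,R=load()
    print("t",round(s["time_s"],2),"ovpos(mm)",(w2ov(s["position"])*1000).round(1),"cmd",(w2ov(p)*1000).round(1),"F(oven)",(OV.T@np.array(s["force"])).round(2),"open",round(s["opening"],2),"q",np.round(s["joint_positions"],1)); return s
E
python3 - <<'E'
from h import *
p=[0.1381,-0.6099,0.223];p[2]=.223
R=np.array([[.9753,.221,0],[.221,-.9753,0],[0,0,-1.]]);u,_,v=np.linalg.svd(R)
json.dump(dict(p=[.138,-.61,.223],R=(u@v).tolist()),open("cmd.json","w"))
a,b=bp("top",[(260.25,224.5)],0)[0],bp("top",[(260.25,224.5)],.3)[0]
c,d=bp("side",[(329.7,214.1)],0)[0],bp("side",[(329.7,214.1)],.3)[0]
A=np.column_stack([(b-a),-(d-c)]);s=np.linalg.lstsq(A,c-a,rcond=None)[0]
x,y=a+s[0]*(b-a),c+s[1]*(d-c);print(x,y,w2ov((x+y)/2))
st()
print(delta([.138,-.61,.31])); print(delta(ov2w([0,0,.06]),rot()))
E
```

```text
[0.59080279 0.07393765 0.17643059] [0.59141354 0.07421397 0.1765231 ] [ 0.00047967 -0.00062396 -0.02352316]
t 1.1 ovpos(mm) [-266.9 -775.9   22.5] cmd [-266.9 -776.4   23. ] F(oven) [ 0.12 -0.53  0.32] open 1.0 q [-87.5  30.2  82.1  -0.   67.7 -10.2]
(array([ 0.   ,  0.   , -0.087]), array([0., 0., 0.]))
(array([ 0.5929, -0.5678, -0.037 ]), array([ 0.  ,  0.  , 27.27]))
```

apply_moves:
  motion: "0 0 -0.045 0 0 0 0; 0.02 -0.02 -0.08 0 0 0 0; 0.06 -0.057 -0.087 0 0 2.7 0; 0.1 -0.096 -0.087 0 0 5 0; 0.14 -0.134 -0.087 0 0 7.3 0; 0.18 -0.172 -0.087 0 0 9.6 0; 0.22 -0.211 -0.087 0 0 12 0; 0.26 -0.249 -0.087 0 0 14 0"

```text
time_s: 2.1
position: [0.3375, -0.3077, 0.3098]
tcp_rot: [[1.0, -0.023, 0.001], [-0.023, -1.0, -0.001], [0.001, 0.001, -1.0]]
force: [0.5, -1.0, 0.1]
opening: 0.173
```

```bash
python3 - <<'E'
from h import *
commit("0.26 -0.249 -0.087 0 0 14 0"); st(); print(delta(ov2w([0.0,0,.06]),rot()))
E
```

```text
t 2.1 ovpos(mm) [-149.5 -433.8  109.8] cmd [-149.9 -435.9  110. ] F(oven) [ 0.69 -0.85  0.12] open 0.17 q [-56.4  10.8  98.4   0.   70.8  34.9]
(array([ 0.2459, -0.3899,  0.05  ]), array([ 0.  ,  0.  , 13.27]))
```

apply_moves:
  motion: "0.033 -0.053 0 0 0 1.8 0; 0.066 -0.105 0 0 0 3.6 0; 0.099 -0.157 0 0 0 5.4 0; 0.132 -0.209 0 0 0 7.2 0; 0.165 -0.261 0 0 0 9 0; 0.198 -0.313 0.01 0 0 10.7 0; 0.226 -0.359 0.025 0 0 12.2 0; 0.246 -0.39 0.04 0 0 13.27 0"

```text
time_s: 3.1
position: [0.5921, 0.0778, 0.2692]
tcp_rot: [[0.968, -0.249, 0.001], [-0.249, -0.968, 0.0], [0.001, -0.0, -1.0]]
force: [-0.4, -0.2, -0.4]
opening: 0.008
```

```bash
python3 - <<'E'
from h import *
commit("0.246 -0.39 0.04 0 0 13.27 0"); st(); print(delta(ov2w([0.0,0,-.012]),rot()))
c=bot.get_calibration("wrist");im=bot.capture("wrist");cv2.imwrite("pics/w1.png",im[:,:,::-1])
im=bot.capture("side");cv2.imwrite("pics/s1.png",cv2.resize(im[120:345,220:480,::-1],None,fx=2.6,fy=2.6,interpolation=cv2.INTER_CUBIC))
print(bot.read_state()["tcp_rot"]); st()
print({k:np.round(v,3).tolist() for k,v in c.items()})
pts=[ov2w(q) for q in [(17,55,0),(17,-55,0),(-17,-55,0),(-17,55,0)] for q in [np.array(q)/1000]]
print(proj("wrist",pts,c).round(0).tolist())
E
```

```text
t 3.1 ovpos(mm) [ 0.5  3.2 69.2] cmd [ 0.   0.1 70. ] F(oven) [-0.34 -0.32 -0.44] open 0.01 q [ -3.2  25.2  83.1   0.   71.6 101.2]
(array([-0.    ,  0.0001,  0.082 ]), array([ 0.,  0., -0.]))
[[ 9.69112368e-01 -2.46608709e-01 -2.31567144e-03]
 [-2.46606099e-01 -9.69114850e-01  1.35625407e-03]
 [-2.57861565e-03 -7.43303895e-04 -9.99996399e-01]]
t 3.2 ovpos(mm) [-0.3  3.9 67.4] cmd [ 0.   0.1 70. ] F(oven) [-0.31 -0.3  -0.17] open 0.01 q [-3.200e+00  2.540e+01  8.320e+01  1.000e-01  7.160e+01  1.011e+02]
{'fx': 395.366, 'fy': 395.366, 'cx': 316.693, 'cy': 239.892, 'rvec': [-1.823, 2.352, 0.295], 'tvec': [0.224, 0.495, 0.57]}
[[231.0, 226.0], [415.0, 226.0], [411.0, 280.0], [234.0, 280.0]]
```

View pics/w1.png

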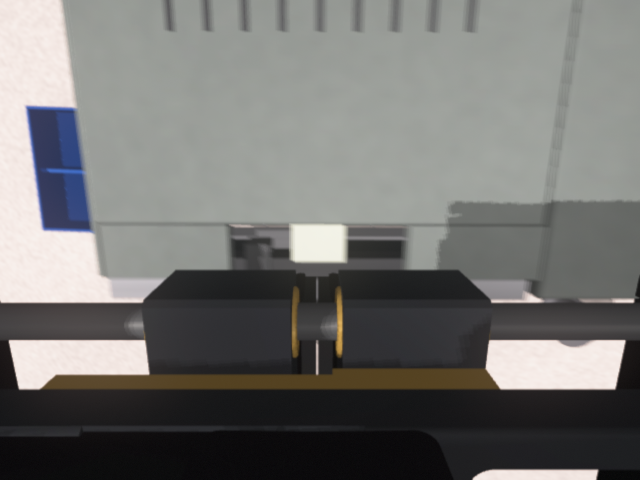

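View pics/s1.png

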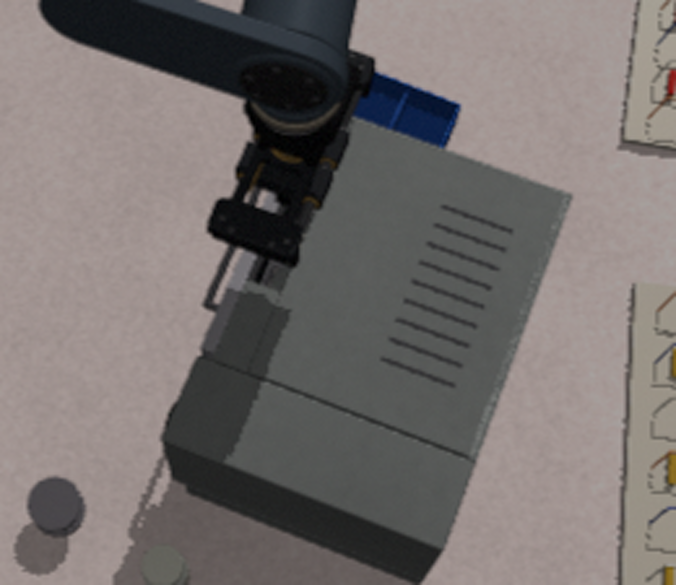

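In the wrist picture the slot's back edge is at row 226, columns 230–406. The pad is centred at (319,243) and the finger gap is at column 317, so the tool is lined up with the slot. I lower it into the slot.

apply_moves:
  motion: "0 0 0.012 0 0 0 0; 0 0 0.026 0 0 0 0; 0 0 0.04 0 0 0 0; 0 0 0.053 0 0 0 0; 0 0 0.065 0 0 0 0; 0 0 0.075 0 0 0 0; 0 0 0.082 0 0 0 0; 0 0 0.082 0 0 0 0"

```text
time_s: 4.2
position: [0.5908, 0.0755, 0.187]
tcp_rot: [[0.968, -0.25, -0.001], [-0.25, -0.968, 0.0], [-0.001, 0.0, -1.0]]
force: [0.5, 0.3, 0.5]
opening: 0.007
```

```bash
python3 - <<'E'
from h import *
commit("0 0 0.082 0 0 0 0"); st(); st()
E
```

```text
t 4.2 ovpos(mm) [ -0.2   0.6 -13. ] cmd [  0.    0.1 -12. ] F(oven) [0.38 0.38 0.54] open 0.01 q [ -3.5  30.4  88.5   0.   61.2 101. ]
t 4.2 ovpos(mm) [ -0.2   0.6 -13. ] cmd [  0.    0.1 -12. ] F(oven) [0.38 0.38 0.54] open 0.01 q [ -3.5  30.4  88.5   0.   61.2 101. ]
```

apply_moves:
  motion: "-0.001 0 0.002 0 0 0 0; -0.002 0 0.004 0 0 0 0; -0.003 0 0.006 0 0 0 0; -0.004 0 0.008 0 0 0 0; -0.004 0 0.009 0 0 0 0; -0.004 0 0.01 0 0 0 0; -0.004 0 0.01 0 0 0 0; -0.004 0 0.01 0 0 0 0"

```text
time_s: 5.2
position: [0.5872, 0.0764, 0.1776]
tcp_rot: [[0.968, -0.251, 0.0], [-0.251, -0.968, 0.0], [0.0, -0.0, -1.0]]
force: [0.6, 0.5, -0.4]
opening: 0.007
```

```bash
python3 - <<'E'
from h import *
commit("-0.004 0 0.01 0 0 0 0"); st()
E
```

```text
t 5.2 ovpos(mm) [ -3.8   0.6 -22.4] cmd [ -4.    0.1 -22. ] F(oven) [ 0.46  0.6  -0.38] open 0.01 q [ -3.4  30.8  89.5   0.   59.7 101.1]
```

apply_moves:
  motion: "0 0 0.0005 0 0 0 0; 0 0 0.001 0 0 0 0; 0 0 0.0015 0 0 0 0; 0 0 0.002 0 0 0 0; 0 0 0.0025 0 0 0 0; 0 0 0.003 0 0 0 0; 0 0 0.003 0 0 0 0; 0 0 0.003 0 0 0 0"

```text
time_s: 6.2
position: [0.5872, 0.0764, 0.1748]
tcp_rot: [[0.968, -0.25, 0.0], [-0.25, -0.968, -0.0], [0.0, -0.0, -1.0]]
force: [-1.9, 0.3, 3.9]
opening: 0.003
```

```bash
python3 - <<'E'
from h import *
commit("0 0 0.003 0 0 0 0"); st()
E
```

```text
t 6.2 ovpos(mm) [ -3.9   0.6 -25.2] cmd [ -4.    0.1 -25. ] F(oven) [-1.93 -0.23  3.9 ] open 0.0 q [ -3.4  31.   89.7   0.   59.3 101.1]
```

apply_moves:
  motion: "0 0 0.0005 0 0 0 0; 0 0 0.001 0 0 0 0; 0 0 0.0015 0 0 0 0; 0 0 0.002 0 0 0 0; 0 0 0.0025 0 0 0 0; 0 0 0.003 0 0 0 0; 0 0 0.003 0 0 0 0; 0 0 0.003 0 0 0 0"

```text
time_s: 7.2
position: [0.5872, 0.0764, 0.1717]
tcp_rot: [[0.968, -0.25, 0.0], [-0.25, -0.968, 0.0], [0.0, -0.0, -1.0]]
force: [-0.9, -0.0, 6.6]
opening: 0.005
```

```bash
python3 - <<'E'
from h import *
commit("0 0 0.003 0 0 0 0"); st(); bot.capture("side"); st()
E
```

```text
t 7.2 ovpos(mm) [ -3.9   0.6 -28.3] cmd [ -4.    0.1 -28. ] F(oven) [-0.84 -0.23  6.6 ] open 0.01 q [ -3.4  31.2  89.8   0.   58.9 101.1]
t 7.25 ovpos(mm) [ -3.9   0.6 -28.3] cmd [ -4.    0.1 -28. ] F(oven) [-3.39 -0.09  5.21] open 0.01 q [ -3.4  31.2  89.8   0.   58.9 101.1]
```

apply_moves:
  motion: "0 0 0.001 0 0 0 0; 0 0 0.002 0 0 0 0; 0 0 0.003 0 0 0 0; 0 0 0.0035 0 0 0 0; 0 0 0.004 0 0 0 0; 0 0 0.0045 0 0 0 0; 0 0 0.0048 0 0 0 0; 0 0 0.0048 0 0 0 0"

```text
time_s: 8.25
position: [0.5873, 0.0764, 0.1673]
tcp_rot: [[0.968, -0.25, 0.001], [-0.25, -0.968, -0.0], [0.001, -0.0, -1.0]]
force: [-1.9, -0.7, 8.3]
opening: 0.005
```

```bash
python3 - <<'E'
from h import *
commit("0 0 0.0048 0 0 0 0"); F=[]
for i in range(3): s=st(); F.append(OV.T@np.array(s["force"])); bot.capture("side")
print(np.mean(F,0))
E
```

```text
t 8.25 ovpos(mm) [ -3.8   0.7 -32.7] cmd [ -4.    0.1 -32.8] F(oven) [-1.66 -1.14  8.32] open 0.0 q [ -3.4  31.6  90.   -0.   58.4 101.1]
t 8.3 ovpos(mm) [ -3.8   0.7 -32.7] cmd [ -4.    0.1 -32.8] F(oven) [-1.87 -0.19  8.61] open 0.01 q [ -3.4  31.6  90.   -0.   58.4 101.1]
t 8.35 ovpos(mm) [ -3.8   0.6 -32.7] cmd [ -4.    0.1 -32.8] F(oven) [-2.19 -0.29  8.02] open 0.01 q [ -3.4  31.6  90.   -0.   58.4 101.1]
[-1.90674592 -0.53877313  8.31708202]
```

```bash
python3 - <<'E'
from h import *
print(delta(ov2w([-.0094,.0001,-.0315]),rot(10)));print(delta(ov2w([-.0143,.0001,-.0302]),rot(20)))
E
```

```text
(array([-0.0054,  0.    , -0.0013]), array([ 0., 10., -0.]))
(array([-0.0103,  0.    , -0.0026]), array([ 0., 20., -0.]))
```

apply_moves:
  motion: "-0.0008 0 -0.0002 0 1.4 0 0; -0.0015 0 -0.0004 0 2.8 0 0; -0.0023 0 -0.0006 0 4.2 0 0; -0.003 0 -0.0007 0 5.6 0 0; -0.0038 0 -0.0009 0 7 0 0; -0.0045 0 -0.0011 0 8.4 0 0; -0.0054 0 -0.0013 0 10 0 0; -0.0054 0 -0.0013 0 10 0 0"

```text
time_s: 9.4
position: [0.5856, 0.077, 0.1698]
tcp_rot: [[0.952, -0.25, 0.177], [-0.246, -0.968, -0.045], [0.183, -0.001, -0.983]]
force: [3.7, -2.8, 5.8]
opening: 0.006
```

```bash
python3 - <<'E'
from h import *
commit("-0.0054 0 -0.0013 0 10 0 0"); F=[]
for i in range(3): s=st(); F.append(OV.T@np.array(s["force"])); im=bot.capture("side")
print(np.mean(F,0))
cv2.imwrite("pics/s2.png",cv2.resize(im[140:300,240:440,::-1],None,fx=3.6,fy=3.6,interpolation=cv2.INTER_CUBIC))
E
```

```text
t 9.4 ovpos(mm) [ -5.6   0.8 -30.2] cmd [ -9.4   0.1 -31.5] F(oven) [ 4.26 -1.82  5.85] open 0.01 q [ -2.2  28.2  97.8  -3.1  43.8 104.4]
t 9.45 ovpos(mm) [ -5.6   0.8 -30.2] cmd [ -9.4   0.1 -31.5] F(oven) [ 3.7  -1.79  6.04] open 0.01 q [ -2.2  28.2  97.8  -3.1  43.8 104.4]
t 9.5 ovpos(mm) [ -5.6   0.8 -30.2] cmd [ -9.4   0.1 -31.5] F(oven) [ 4.51 -1.14  6.91] open 0.01 q [ -2.2  28.2  97.8  -3.1  43.8 104.4]
[ 4.15614619 -1.58139507  6.26661758]
```

View pics/s2.png

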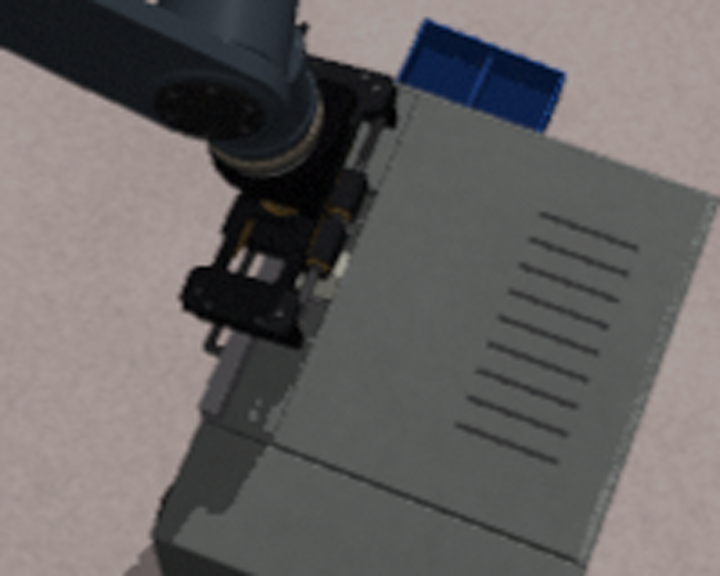

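```bash
python3 - <<'E'
from h import *
print(delta(ov2w([-.0065,.0001,-.0322]),rot(8)));
E
```

```text
(array([0.0027, 0.    , 0.0012]), array([ 0., -2., -0.]))
```

apply_moves:
  motion: "0.0007 0 0.0003 0 -0.5 0 0; 0.0014 0 0.0006 0 -1 0 0; 0.0021 0 0.0009 0 -1.5 0 0; 0.0027 0 0.0012 0 -2 0 0; 0.0027 0 0.0012 0 -2 0 0; 0.0027 0 0.0012 0 -2 0 0; 0.0027 0 0.0012 0 -2 0 0; 0.0027 0 0.0012 0 -2 0 0"

```text
time_s: 10.55
position: [0.5858, 0.077, 0.168]
tcp_rot: [[0.958, -0.25, 0.138], [-0.248, -0.968, -0.035], [0.142, -0.001, -0.99]]
force: [-0.4, -0.4, 5.9]
opening: 0.005
```

```bash
python3 - <<'E'
from h import *
commit("0.0027 0 0.0012 0 -2 0 0"); F=[]
for i in range(3): s=st(); F.append(OV.T@np.array(s["force"])); im=bot.capture("top")
R=np.array(s["tcp_rot"]);print(np.mean(F,0),np.degrees(np.arctan2((OV.T@R)[0,2],-R[2,2])), w2ov(np.array(s["position"])+R@[.0095,0,0])*1000)
cv2.imwrite("pics/t2.png",cv2.resize(im[180:280,170:360,::-1],None,fx=4,fy=4,interpolation=cv2.INTER_CUBIC))
E
```

```text
t 10.55 ovpos(mm) [ -5.4   0.8 -32. ] cmd [ -6.5   0.1 -32.2] F(oven) [-0.28 -0.54  5.94] open 0.01 q [ -2.5  28.9  96.1  -2.3  47.  103.5]
t 10.6 ovpos(mm) [ -5.4   0.8 -32. ] cmd [ -6.5   0.1 -32.2] F(oven) [ 0.71 -0.56  6.31] open 0.01 q [ -2.5  28.9  96.1  -2.3  47.  103.5]
t 10.65 ovpos(mm) [ -5.4   0.8 -32. ] cmd [ -6.5   0.1 -32.2] F(oven) [-0.3   0.03  6.72] open 0.0 q [ -2.5  28.9  96.1  -2.3  47.  103.5]
[ 0.04262733 -0.3547925   6.3251843 ] 8.158255590742982 [  3.9942383    0.83589266 -30.6636887 ]
```

View pics/t2.png

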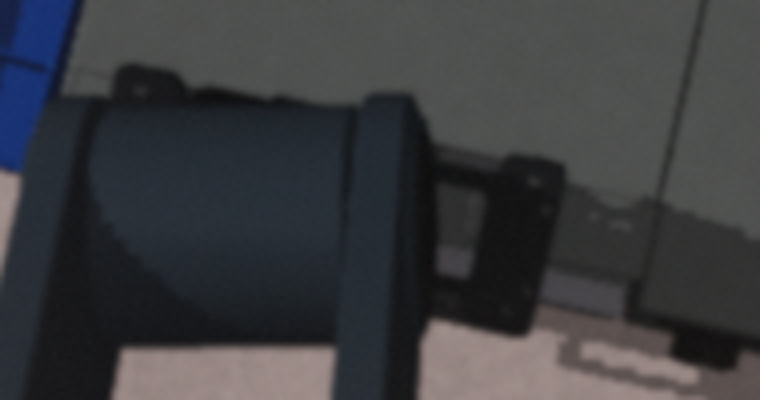

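```bash
cat >> h.py <<'E'
def rep():
    F=[]
    for i in range(2): s=st(); F.append(OV.T@np.array(s["force"])); im=bot.capture("side")
    R=np.array(s["tcp_rot"]);t=np.degrees(np.arctan2((OV.T@R)[0,2],-R[2,2])); p=w2ov(s["position"])*1000; tt=np.tan(np.radians(t))
    oc=w2ov(np.array(s["position"])+R@[-.0095,0,0])*1000
    print("F",np.mean(F,0).round(2),"tilt",t.round(2),"outer corner",oc.round(1),"bottom at -14:",(p[2]+(-14-p[0])*tt).round(2),"face at z0",(oc[0]+oc[2]*tt).round(1))
    return im
E
python3 - <<'E'
from h import *
print(delta(ov2w([-.0065,.0001,-.0334]),rot(8)));
print(delta(ov2w([-.010,.0001,-.0336]),rot(11)));
E
```

```text
(array([-0.0002,  0.    ,  0.0012]), array([ 0.,  0., -0.]))
(array([-0.0037,  0.    ,  0.0009]), array([ 0.,  3., -0.]))
```

apply_moves:
  motion: "-0.0001 0 0.0004 0 0 0 0; -0.0001 0 0.0008 0 0 0 0; -0.0002 0 0.0012 0 0 0 0; -0.0002 0 0.0012 0 0 0 0; -0.0012 0 0.0012 0 0.8 0 0; -0.002 0 0.0011 0 1.5 0 0; -0.003 0 0.001 0 2.3 0 0; -0.0037 0 0.0009 0 3 0 0"

```text
time_s: 11.7
position: [0.5856, 0.0771, 0.1678]
tcp_rot: [[0.948, -0.25, 0.195], [-0.245, -0.968, -0.049], [0.201, -0.001, -0.98]]
force: [4.7, -2.0, 4.2]
opening: 0.004
```

```bash
python3 - <<'E'
from h import *
commit("-0.0037 0 0.0009 0 3 0 0"); rep()
print(delta(ov2w([-.0145,.0001,-.0343]),rot(14)));
E
```

```text
t 11.7 ovpos(mm) [ -5.6   0.9 -32.2] cmd [-10.    0.1 -33.6] F(oven) [ 5.03 -0.74  4.18] open 0.0 q [ -2.1  28.1  98.7  -3.6  41.9 104.9]
t 11.75 ovpos(mm) [ -5.8   0.9 -32.2] cmd [-10.    0.1 -33.6] F(oven) [ 5.16 -1.31  5.31] open 0.0 q [ -2.1  28.1  98.7  -3.6  41.9 104.9]
F [ 5.1  -1.03  4.75] tilt 11.62 outer corner [-15.2   0.9 -34.1] bottom at -14: -33.87 face at z0 -22.2
(array([-0.0045,  0.    , -0.0002]), array([ 0.,  3., -0.]))
```

```bash
python3 - <<'E'
from h import *
a=cv2.imread("pics/side0.png")[225:285,280:345]; b=bot.capture("side")[225:285,280:345,::-1]
cv2.imwrite("pics/cmp.png",cv2.resize(np.hstack([a,b]),None,fx=6,fy=6,interpolation=cv2.INTER_CUBIC))
E
```

```text
(no output)
```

View pics/cmp.png

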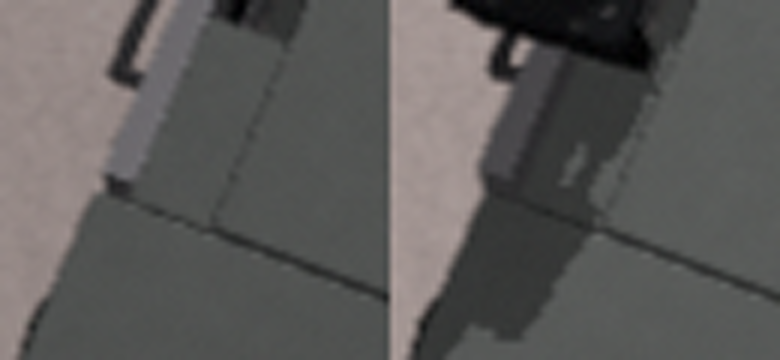

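```bash
python3 - <<'E'
from h import *
print(delta(ov2w([-.0150,.0001,-.0349]),rot(15)));
E
```

```text
(array([-0.0051,  0.    ,  0.0003]), array([ 0.,  4., -0.]))
```

apply_moves:
  motion: "-0.0007 0 0.0003 0 0.5 0 0; -0.0015 0 0.0003 0 1 0 0; -0.0022 0 0.0003 0 1.6 0 0; -0.003 0 0.0003 0 2.2 0 0; -0.0038 0 0.0003 0 2.8 0 0; -0.0045 0 0.0003 0 3.4 0 0; -0.0051 0 0.0003 0 4 0 0; -0.0051 0 0.0003 0 4 0 0"

```text
time_s: 12.85
position: [0.582, 0.0785, 0.1679]
tcp_rot: [[0.932, -0.25, 0.264], [-0.241, -0.968, -0.066], [0.272, -0.002, -0.962]]
force: [4.1, -1.9, 9.9]
opening: 0.006
```

```bash
python3 - <<'E'
from h import *
commit("-0.0051 0 0.0003 0 4 0 0"); b=rep()
a=cv2.imread("pics/side0.png")[225:285,280:345]; b=b[225:285,280:345,::-1]
cv2.imwrite("pics/cmp2.png",cv2.resize(np.hstack([a,b]),None,fx=6,fy=6,interpolation=cv2.INTER_CUBIC))
E
```

```text
t 12.85 ovpos(mm) [ -9.4   1.4 -32.1] cmd [-15.    0.1 -34.9] F(oven) [ 4.45 -0.86  9.91] open 0.01 q [ -1.4  27.1 102.1  -5.8  35.5 107.4]
t 12.9 ovpos(mm) [ -9.4   1.4 -32.1] cmd [-15.    0.1 -34.9] F(oven) [ 4.75 -0.88  9.15] open 0.01 q [ -1.4  27.1 102.1  -5.8  35.5 107.4]
F [ 4.6  -0.87  9.53] tilt 15.76 outer corner [-18.6   1.4 -34.7] bottom at -14: -33.43 face at z0 -28.4
```

View pics/cmp2.png

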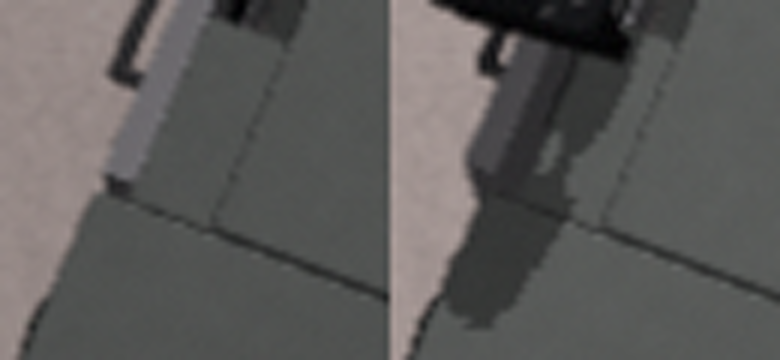

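```bash
python3 - <<'E'
from h import *
print(delta(ov2w([-.0185,.0001,-.0358]),rot(15)));
E
```

```text
(array([-0.0036,  0.    , -0.    ]), array([ 0., -0., -0.]))
```

apply_moves:
  motion: "-0.0006 0 0 0 0 0 0; -0.0012 0 0 0 0 0 0; -0.0018 0 0 0 0 0 0; -0.0024 0 0 0 0 0 0; -0.003 0 0 0 0 0 0; -0.0036 0 0 0 0 0 0; -0.0036 0 0 0 0 0 0; -0.0036 0 0 0 0 0 0"

```text
time_s: 13.95
position: [0.5791, 0.0795, 0.1671]
tcp_rot: [[0.931, -0.25, 0.264], [-0.241, -0.968, -0.065], [0.272, -0.003, -0.962]]
force: [4.1, -1.4, 9.5]
opening: 0.005
```

```bash
python3 - <<'E'
from h import *
commit("-0.0036 0 0 0 0 0 0"); b=rep()
E
```

```text
t 13.95 ovpos(mm) [-12.5   1.6 -32.9] cmd [-18.5   0.1 -35.8] F(oven) [ 4.31 -0.31  9.48] open 0.01 q [ -1.3  26.9 102.6  -5.9  35.2 107.5]
t 14.0 ovpos(mm) [-12.5   1.6 -32.9] cmd [-18.5   0.1 -35.8] F(oven) [ 5.1  -0.36  9.36] open 0.01 q [ -1.3  27.  102.6  -5.9  35.2 107.5]
F [ 4.7  -0.33  9.42] tilt 15.8 outer corner [-21.6   1.6 -35.5] bottom at -14: -33.37 face at z0 -31.7
```

apply_moves:
  motion: "-0.0007 0 0 0 0 0 0; -0.0014 0 0 0 0 0 0; -0.0021 0 0 0 0 0 0; -0.0028 0 0 0 0 0 0; -0.0035 0 0 0 0 0 0; -0.0042 0 0 0 0 0 0; -0.0048 0 0 0 0 0 0; -0.0048 0 0 0 0 0 0"

```text
time_s: 15.05
position: [0.5746, 0.0808, 0.1658]
tcp_rot: [[0.931, -0.25, 0.264], [-0.241, -0.968, -0.065], [0.272, -0.003, -0.962]]
force: [4.5, -1.1, 9.2]
opening: 0.007
```

```bash
python3 - <<'E'
from h import *
commit("-0.0048 0 0 0 0 0 0"); b=rep()
a=cv2.imread("pics/side0.png")[225:285,280:345]; b=b[225:285,280:345,::-1]
cv2.imwrite("pics/cmp3.png",cv2.resize(np.hstack([a,b]),None,fx=6,fy=6,interpolation=cv2.INTER_CUBIC))
E
```

```text
t 15.05 ovpos(mm) [-17.2   1.8 -34.2] cmd [-23.1   0.1 -37.1] F(oven) [4.61 0.01 9.23] open 0.01 q [ -1.2  26.8 103.2  -6.   34.7 107.8]
t 15.1 ovpos(mm) [-17.2   1.7 -34.2] cmd [-23.1   0.1 -37.1] F(oven) [ 4.11 -0.52  9.43] open 0.01 q [ -1.2  26.8 103.2  -6.   34.7 107.8]
F [ 4.36 -0.26  9.33] tilt 15.8 outer corner [-26.3   1.7 -36.8] bottom at -14: -33.34 face at z0 -36.8
```

View pics/cmp3.png

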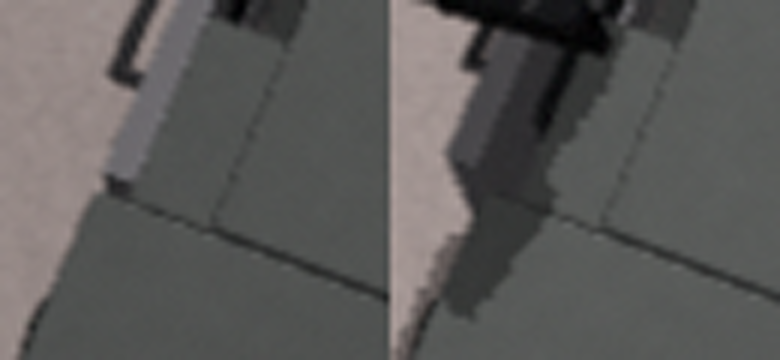

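apply_moves:
  motion: "0 0 -0.0015 0 0 0 0; 0 0 -0.003 0 0 0 0; 0 0 -0.005 0 0 0 0; 0 0 -0.007 0 0 0 0; 0 0 -0.009 0 0 0 0; 0 0 -0.011 0 0 0 0; 0 0 -0.013 0 0 0 0; 0 0 -0.015 0 0 0 0"

```text
time_s: 16.15
position: [0.5631, 0.0823, 0.1762]
tcp_rot: [[0.936, -0.251, 0.247], [-0.242, -0.968, -0.065], [0.255, 0.001, -0.967]]
force: [0.3, 0.3, 0.2]
opening: 0.006
```

```bash
cat >> h.py <<'E'
def door(th,tilt,r=.130,gap=0.0):  # TCP pose (oven) with tip's outer corner on door face
    f=np.radians(tilt); c=np.array([-.017-r*np.sin(th)+gap*np.cos(th),0.0001,-.155+r*np.cos(th)+gap*np.sin(th)])
    return c+.0095*np.array([np.cos(f),0,np.sin(f)])
def plan(rows):
    for a in rows:
        th,tilt=a[:2]; d=delta(ov2w(door(*a)),rot(tilt)); print(th,tilt,d[0].round(4),d[1].round(1))
def drep():
    s=st(); R=np.array(s["tcp_rot"]); oc=w2ov(np.array(s["position"])+R@[-.0095,0,0])
    v=oc-np.array([-.017,0,-.155]); print("corner",(oc*1000).round(1),"theta at corner",np.arctan2(-v[0],v[2]).round(3),"r",np.hypot(v[0],v[2]).round(4),"tilt",np.degrees(np.arctan2((OV.T@R)[0,2],-R[2,2])).round(1))
E
python3 - <<'E'
from h import *
commit("0 0 -0.015 0 0 0 0"); drep()
b=bot.capture("top"); cv2.imwrite("pics/t3.png",cv2.resize(b[180:280,170:360,::-1],None,fx=4,fy=4,interpolation=cv2.INTER_CUBIC))
st()
plan([(.16,13),(.18,11),(.2,9),(.22,7),(.24,5),(.26,3),(.28,1),(.30,0)])
E
```

```text
t 16.15 ovpos(mm) [-28.7   0.3 -23.8] cmd [-27.    0.1 -22.6] F(oven) [0.22 0.4  0.25] open 0.01 q [ -1.1  25.3 103.4  -5.7  37.  107.6]
corner [-37.9   0.3 -26.3] theta at corner 0.161 r 0.1304 tilt 14.8
t 16.2 ovpos(mm) [-28.3   0.4 -23.4] cmd [-27.    0.1 -22.6] F(oven) [-0.39  1.01  0.46] open 0.0 q [ -1.1  25.3 103.4  -5.7  37.  107.6]
0.16 13 [-0.0019  0.      0.0015] [ 0. -2. -0.]
0.18 11 [-0.0045  0.      0.0016] [ 0. -4. -0.]
0.2 9 [-0.0072  0.      0.0017] [ 0. -6. -0.]
0.22 7 [-0.0098  0.      0.0019] [ 0. -8. -0.]
0.24 5 [-0.0125  0.      0.0022] [  0. -10.  -0.]
0.26 3 [-0.0151  0.      0.0025] [  0. -12.  -0.]
0.28 1 [-0.0178  0.      0.0028] [  0. -14.  -0.]
0.3 0 [-0.0204  0.      0.0031] [  0. -15.  -0.]
```

View pics/t3.png

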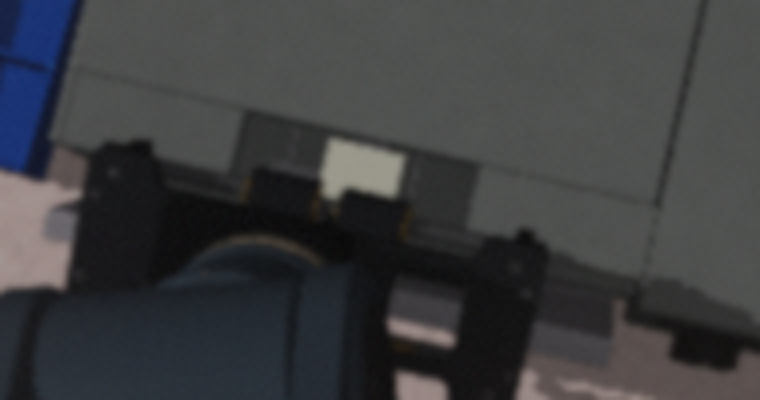

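The door is off the hook (its edge is clear of the oven at (580,330)), and the pad has sprung back at no force. I keep swinging it down.

apply_moves:
  motion: "-0.002 0 0.0015 0 -2 0 0; -0.0045 0 0.0016 0 -4 0 0; -0.0072 0 0.0017 0 -6 0 0; -0.0098 0 0.0019 0 -8 0 0; -0.0125 0 0.0022 0 -10 0 0; -0.0151 0 0.0025 0 -12 0 0; -0.0178 0 0.0028 0 -14 0 0; -0.0204 0 0.0031 0 -15 0 0"

```text
time_s: 17.2
position: [0.5478, 0.0866, 0.169]
tcp_rot: [[0.968, -0.251, 0.002], [-0.251, -0.968, -0.0], [0.002, -0.0, -1.0]]
force: [3.9, -0.9, 0.2]
opening: 0.006
```

```bash
python3 - <<'E'
from h import *
commit("-0.0204 0 0.0031 0 -15 0 0"); drep()
plan([(.3+.025*i,0) for i in range(1,9)])
E
```

```text
t 17.2 ovpos(mm) [-44.6   0.7 -31. ] cmd [-45.9   0.1 -30.8] F(oven) [3.95 0.11 0.18] open 0.01 q [ -2.6  28.8  95.5  -0.   55.6 102. ]
corner [-54.1   0.7 -31. ] theta at corner 0.291 r 0.1294 tilt 0.1
0.325 0 [-0.0031  0.      0.001 ] [ 0.  0. -0.]
0.35 0 [-0.0062  0.      0.002 ] [ 0.  0. -0.]
0.375 0 [-0.0092  0.      0.0032] [ 0.  0. -0.]
0.4 0 [-0.0122  0.      0.0044] [ 0.  0. -0.]
0.425 0 [-0.0152  0.      0.0057] [ 0.  0. -0.]
0.45 0 [-0.0182  0.      0.0071] [ 0.  0. -0.]
0.475 0 [-0.0211  0.      0.0085] [ 0.  0. -0.]
0.5 0 [-0.0239  0.      0.0101] [ 0.  0. -0.]
```

Contact is steady at about 4 N, as the stated torque predicts.

apply_moves:
  motion: "-0.0031 0 0.001 0 0 0 0; -0.0062 0 0.002 0 0 0 0; -0.0092 0 0.0032 0 0 0 0; -0.0122 0 0.0044 0 0 0 0; -0.0152 0 0.0057 0 0 0 0; -0.0182 0 0.0071 0 0 0 0; -0.0211 0 0.0085 0 0 0 0; -0.0239 0 0.0101 0 0 0 0"

```text
time_s: 18.2
position: [0.5232, 0.093, 0.1585]
tcp_rot: [[0.968, -0.25, -0.0], [-0.25, -0.968, 0.0], [-0.0, -0.0, -1.0]]
force: [1.9, -0.6, -0.2]
opening: 0.011
```

```bash
python3 - <<'E'
from h import *
commit("-0.0239 0 0.0101 0 0 0 0"); drep()
plan([(.5+.025*i,0) for i in range(1,9)])
E
```

```text
t 18.2 ovpos(mm) [-70.    0.6 -41.5] cmd [-69.8   0.1 -40.9] F(oven) [ 2.01 -0.12 -0.22] open 0.01 q [ -2.   28.2  99.2   0.   52.6 102.5]
corner [-79.5   0.6 -41.5] theta at corner 0.503 r 0.1296 tilt -0.0
0.525 0 [-0.0029  0.      0.0016] [ 0.  0. -0.]
0.55 0 [-0.0057  0.      0.0032] [ 0.  0. -0.]
0.575 0 [-0.0084  0.      0.005 ] [ 0.  0. -0.]
0.6 0 [-0.0111  0.      0.0068] [ 0.  0. -0.]
0.625 0 [-0.0138  0.      0.0086] [ 0.  0. -0.]
0.65 0 [-0.0164  0.      0.0106] [ 0.  0. -0.]
0.675 0 [-0.019   0.      0.0126] [ 0.  0. -0.]
0.7 0 [-0.0215  0.      0.0146] [ 0.  0. -0.]
```

apply_moves:
  motion: "-0.0029 0 0.0016 0 0 0 0; -0.0057 0 0.0032 0 0 0 0; -0.0084 0 0.005 0 0 0 0; -0.0111 0 0.0068 0 0 0 0; -0.0138 0 0.0086 0 0 0 0; -0.0164 0 0.0106 0 0 0 0; -0.019 0 0.0126 0 0 0 0; -0.0215 0 0.0146 0 0 0 0"

```text
time_s: 19.2
position: [0.5024, 0.0983, 0.1439]
tcp_rot: [[0.968, -0.25, -0.0], [-0.25, -0.968, 0.0], [-0.0, 0.0, -1.0]]
force: [1.3, 0.6, -0.5]
opening: 0.007
```

```bash
python3 - <<'E'
from h import *
commit("-0.0215 0 0.0146 0 0 0 0"); drep()
b=bot.capture("side"); cv2.imwrite("pics/s4.png",cv2.resize(b[120:345,200:480,::-1],None,fx=2.6,fy=2.6,interpolation=cv2.INTER_CUBIC))
plan([(.7+.025*i,0) for i in range(1,9)])
E
```

```text
t 19.2 ovpos(mm) [-91.5   0.6 -56.1] cmd [-91.3   0.1 -55.5] F(oven) [ 1.12  0.92 -0.5 ] open 0.01 q [ -1.5  28.3 102.6   0.   49.1 103.1]
corner [-101.     0.6  -56.1] theta at corner 0.704 r 0.1297 tilt -0.0
0.725 0 [-0.0024  0.      0.0021] [ 0.  0. -0.]
0.75 0 [-0.0048  0.      0.0043] [ 0.  0. -0.]
0.7749999999999999 0 [-0.0072  0.      0.0066] [ 0.  0. -0.]
0.7999999999999999 0 [-0.0095  0.      0.0089] [ 0.  0. -0.]
0.825 0 [-0.0117  0.      0.0112] [ 0.  0. -0.]
0.85 0 [-0.0139  0.      0.0137] [ 0.  0. -0.]
0.875 0 [-0.016   0.      0.0161] [ 0.  0. -0.]
0.8999999999999999 0 [-0.0181  0.      0.0186] [ 0.  0. -0.]
```

View pics/s4.png

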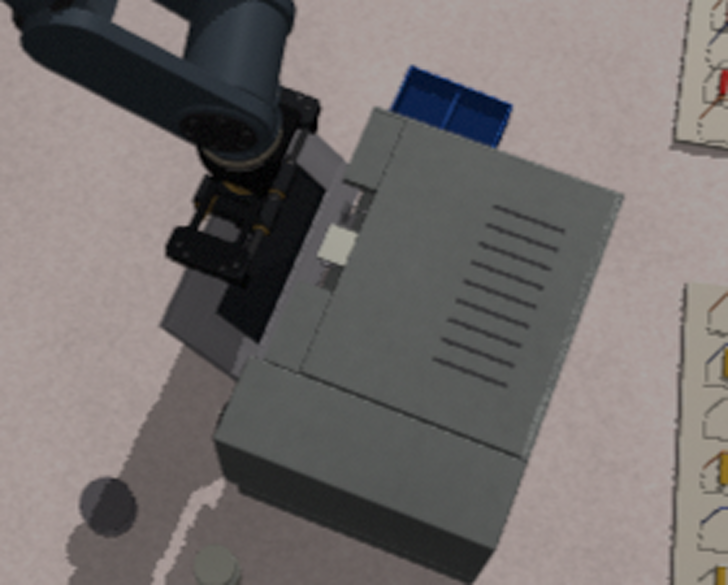

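The door is about halfway down (its corner is at (163,325)), with the gripper following. The spool and the jar are clear of it.

apply_moves:
  motion: "-0.0024 0 0.0021 0 0 0 0; -0.0048 0 0.0043 0 0 0 0; -0.0072 0 0.0066 0 0 0 0; -0.0095 0 0.0089 0 0 0 0; -0.0117 0 0.0112 0 0 0 0; -0.0139 0 0.0137 0 0 0 0; -0.016 0 0.0161 0 0 0 0; -0.0181 0 0.0186 0 0 0 0"

```text
time_s: 20.25
position: [0.485, 0.1028, 0.1252]
tcp_rot: [[0.968, -0.25, 0.0], [-0.25, -0.968, -0.0], [0.0, -0.0, -1.0]]
force: [0.8, -0.2, 0.9]
opening: 0.004
```

```bash
python3 - <<'E'
from h import *
commit("-0.0181 0 0.0186 0 0 0 0"); drep()
plan([(.9+.025*i,0) for i in range(1,9)])
E
```

```text
t 20.25 ovpos(mm) [-109.4    0.6  -74.8] cmd [-1.094e+02  1.000e-01 -7.410e+01] F(oven) [ 0.85 -0.04  0.93] open 0.0 q [ -1.   29.1 105.8  -0.   45.1 103.5]
corner [-118.9    0.6  -74.8] theta at corner 0.904 r 0.1297 tilt 0.0
0.925 0 [-0.0019  0.      0.0026] [ 0.  0. -0.]
0.9500000000000001 0 [-0.0039  0.      0.0052] [ 0.  0. -0.]
0.9750000000000001 0 [-0.0057  0.      0.0079] [ 0.  0. -0.]
1.0 0 [-0.0075  0.      0.0106] [ 0.  0. -0.]
1.025 0 [-0.0092  0.      0.0134] [ 0.  0. -0.]
1.05 0 [-0.0109  0.      0.0162] [ 0.  0. -0.]
1.075 0 [-0.0125  0.      0.019 ] [ 0.  0. -0.]
1.1 0 [-0.014   0.      0.0219] [ 0.  0. -0.]
```

apply_moves:
  motion: "-0.0019 0 0.0026 0 0 0 0; -0.0039 0 0.0052 0 0 0 0; -0.0057 0 0.0079 0 0 0 0; -0.0075 0 0.0106 0 0 0 0; -0.0092 0 0.0134 0 0 0 0; -0.0109 0 0.0162 0 0 0 0; -0.0125 0 0.019 0 0 0 0; -0.014 0 0.0219 0 0 0 0"

```text
time_s: 21.25
position: [0.4714, 0.1063, 0.1033]
tcp_rot: [[0.968, -0.25, -0.0], [-0.25, -0.968, 0.0], [-0.0, 0.0, -1.0]]
force: [1.0, -0.9, -0.1]
opening: 0.006
```

```bash
python3 - <<'E'
from h import *
commit("-0.014 0 0.0219 0 0 0 0"); drep()
plan([(1.1+.022*i,0) for i in range(1,9)])
E
```

```text
t 21.25 ovpos(mm) [-123.5    0.6  -96.7] cmd [-1.234e+02  1.000e-01 -9.600e+01] F(oven) [ 1.15 -0.62 -0.1 ] open 0.01 q [ -0.6  30.7 108.4   0.   40.9 103.9]
corner [-133.     0.6  -96.7] theta at corner 1.105 r 0.1298 tilt -0.0
1.122 0 [-0.0013  0.      0.0025] [ 0.  0. -0.]
1.1440000000000001 0 [-0.0025  0.      0.0051] [ 0.  0. -0.]
1.1660000000000001 0 [-0.0036  0.      0.0078] [ 0.  0. -0.]
1.1880000000000002 0 [-0.0047  0.      0.0104] [ 0.  0. -0.]
1.21 0 [-0.0058  0.      0.0131] [ 0.  0. -0.]
1.2320000000000002 0 [-0.0067  0.      0.0157] [ 0.  0. -0.]
1.254 0 [-0.0077  0.      0.0185] [ 0.  0. -0.]
1.276 0 [-0.0085  0.      0.0212] [ 0.  0. -0.]
```

apply_moves:
  motion: "-0.0013 0 0.0025 0 0 0 0; -0.0025 0 0.0051 0 0 0 0; -0.0036 0 0.0078 0 0 0 0; -0.0047 0 0.0104 0 0 0 0; -0.0058 0 0.0131 0 0 0 0; -0.0067 0 0.0157 0 0 0 0; -0.0077 0 0.0185 0 0 0 0; -0.0085 0 0.0212 0 0 0 0"

```text
time_s: 22.25
position: [0.4632, 0.1084, 0.0821]
tcp_rot: [[0.968, -0.25, -0.0], [-0.25, -0.968, 0.0], [-0.0, 0.0, -1.0]]
force: [0.1, -0.6, 0.4]
opening: 0.003
```

```bash
python3 - <<'E'
from h import *
commit("-0.0085 0 0.0212 0 0 0 0"); drep()
b=bot.capture("side"); cv2.imwrite("pics/s5.png",cv2.resize(b[120:345,180:460,::-1],None,fx=2.6,fy=2.6,interpolation=cv2.INTER_CUBIC))
plan([(1.276+.015*i,0) for i in range(1,13)])
E
```

```text
t 22.25 ovpos(mm) [-132.     0.6 -117.9] cmd [-1.319e+02  1.000e-01 -1.172e+02] F(oven) [ 0.2  -0.54  0.35] open 0.0 q [ -0.3  32.7 110.2   0.   37.1 104.2]
corner [-141.5    0.6 -117.9] theta at corner 1.281 r 0.1299 tilt -0.0
1.291 0 [-0.0006  0.      0.0019] [ 0.  0. -0.]
1.306 0 [-0.0011  0.      0.0037] [ 0.  0. -0.]
1.321 0 [-0.0016  0.      0.0056] [ 0.  0. -0.]
1.336 0 [-0.0021  0.      0.0075] [ 0.  0. -0.]
1.351 0 [-0.0025  0.      0.0094] [ 0.  0. -0.]
1.366 0 [-0.0029  0.      0.0113] [ 0.  0. -0.]
1.381 0 [-0.0033  0.      0.0132] [ 0.  0. -0.]
1.396 0 [-0.0036  0.      0.0151] [ 0.  0. -0.]
1.411 0 [-0.004   0.      0.0171] [ 0.  0. -0.]
1.426 0 [-0.0043  0.      0.019 ] [ 0.  0. -0.]
1.441 0 [-0.0045  0.      0.0209] [ 0.  0. -0.]
1.456 0 [-0.0048  0.      0.0229] [ 0.  0. -0.]
```

View pics/s5.png

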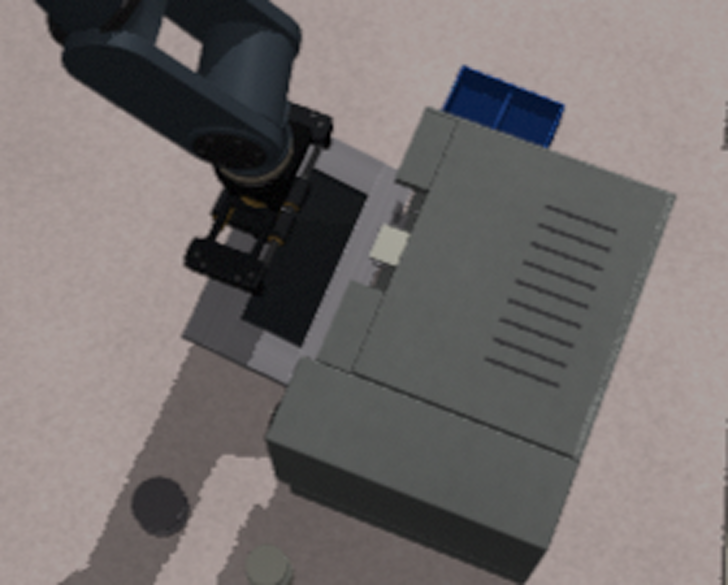

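The door is about 1.28 rad down. Its front right corner is at (185,338), and the spool and jar have not moved. I go on slower towards the stop.

apply_moves:
  motion: "-0.0006 0 0.0019 0 0 0 0; -0.0011 0 0.0037 0 0 0 0; -0.0016 0 0.0056 0 0 0 0; -0.0021 0 0.0075 0 0 0 0; -0.0025 0 0.0094 0 0 0 0; -0.0029 0 0.0113 0 0 0 0; -0.0033 0 0.0132 0 0 0 0; -0.0036 0 0.015 0 0 0 0"

```text
time_s: 23.3
position: [0.4597, 0.1093, 0.0672]
tcp_rot: [[0.968, -0.25, -0.0], [-0.25, -0.968, 0.0], [-0.0, 0.0, -1.0]]
force: [-0.6, -0.7, 0.3]
opening: 0.01
```

```bash
python3 - <<'E'
from h import *
commit("-0.0036 0 0.015 0 0 0 0"); drep()
b=bot.capture("side"); cv2.imwrite("pics/s6.png",cv2.resize(b[180:290,220:340,::-1],None,fx=5,fy=5,interpolation=cv2.INTER_CUBIC))
st()
for th in (1.3,1.4,1.45): print(th,(proj("side",[ov2w([-.017-.155*np.sin(th),-.131,-.155+.155*np.cos(th)])])-[220,180])*5)
plan([(1.395+.01*i,0) for i in range(1,8)])
E
```

```text
t 23.3 ovpos(mm) [-135.6    0.6 -132.8] cmd [-1.355e+02  1.000e-01 -1.322e+02] F(oven) [-0.45 -0.86  0.31] open 0.01 q [ -0.2  34.3 111.2   0.   34.5 104.3]
corner [-145.1    0.6 -132.8] theta at corner 1.399 r 0.13 tilt -0.0
t 23.35 ovpos(mm) [-135.6    0.6 -133. ] cmd [-1.355e+02  1.000e-01 -1.322e+02] F(oven) [-0.1   0.67  0.99] open 0.01 q [ -0.2  34.3 111.2   0.   34.5 104.3]
1.3 [[148.39024573 344.54759949]]
1.4 [[146.03656316 351.70535964]]
1.45 [[145.90307055 355.68310095]]
1.405 0 [-0.0002  0.      0.0013] [ 0.  0. -0.]
1.415 0 [-0.0005  0.      0.0026] [ 0.  0. -0.]
1.425 0 [-0.0006  0.      0.0039] [ 0.  0. -0.]
1.435 0 [-0.0008  0.      0.0052] [ 0.  0. -0.]
1.445 0 [-0.001   0.      0.0064] [ 0.  0. -0.]
1.455 0 [-0.0012  0.      0.0077] [ 0.  0. -0.]
1.465 0 [-0.0013  0.      0.009 ] [ 0.  0. -0.]
```

View pics/s6.png

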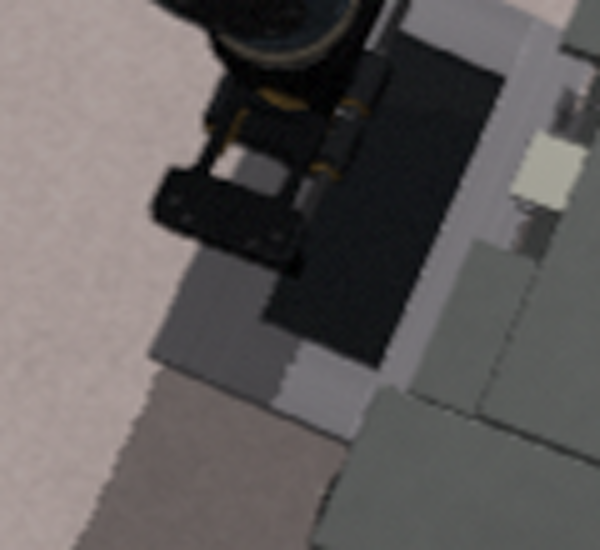

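apply_moves:
  motion: "-0.0002 0 0.0009 0 0 0 0; -0.0003 0 0.0018 0 0 0 0; -0.0004 0 0.0027 0 0 0 0; -0.0005 0 0.0036 0 0 0 0; -0.0006 0 0.0044 0 0 0 0; -0.0007 0 0.0051 0 0 0 0; -0.0008 0 0.0057 0 0 0 0; -0.0009 0 0.0062 0 0 0 0"

```text
time_s: 24.35
position: [0.459, 0.1096, 0.0611]
tcp_rot: [[0.968, -0.25, 0.0], [-0.25, -0.968, -0.0], [0.0, -0.0, -1.0]]
force: [1.0, -0.0, 0.4]
opening: 0.005
```

```bash
python3 - <<'E'
from h import *
commit("-0.0009 0 0.0062 0 0 0 0"); drep(); bot.capture("side"); st()
E
```

```text
t 24.35 ovpos(mm) [-136.3    0.6 -138.9] cmd [-1.364e+02  1.000e-01 -1.384e+02] F(oven) [0.97 0.21 0.43] open 0.01 q [ -0.2  35.  111.5  -0.   33.6 104.3]
corner [-145.8    0.6 -138.9] theta at corner 1.447 r 0.1298 tilt 0.0
t 24.4 ovpos(mm) [-136.3    0.6 -139. ] cmd [-1.364e+02  1.000e-01 -1.384e+02] F(oven) [-0.57 -0.25  0.51] open 0.01 q [ -0.2  35.  111.5  -0.   33.6 104.3]
```

apply_moves:
  motion: "0 0 0.0003 0 0 0 0; 0 0 0.0006 0 0 0 0; 0 0 0.0009 0 0 0 0; 0 0 0.0012 0 0 0 0; 0 0 0.0014 0 0 0 0; 0 0 0.0016 0 0 0 0; 0 0 0.0018 0 0 0 0; 0 0 0.0018 0 0 0 0"

```text
time_s: 25.4
position: [0.4589, 0.1096, 0.0605]
tcp_rot: [[0.968, -0.25, 0.001], [-0.25, -0.968, -0.0], [0.001, -0.0, -1.0]]
force: [-2.5, -0.1, 13.6]
opening: 0.006
```

```bash
python3 - <<'E'
from h import *
commit("0 0 0.0018 0 0 0 0"); drep(); bot.capture("side"); st()
E
```

```text
t 25.4 ovpos(mm) [-136.4    0.6 -139.5] cmd [-1.364e+02  1.000e-01 -1.402e+02] F(oven) [-2.38 -0.75 13.65] open 0.01 q [ -0.2  35.  111.5  -0.   33.4 104.3]
corner [-145.9    0.6 -139.5] theta at corner 1.451 r 0.1298 tilt 0.0
t 25.45 ovpos(mm) [-136.3    0.7 -139.5] cmd [-1.364e+02  1.000e-01 -1.402e+02] F(oven) [-2.29 -0.14 13.1 ] open 0.0 q [ -0.2  35.  111.5  -0.   33.4 104.3]
```

The door is on its stop: 13 N at a corner angle of 1.451. I release it and rise clear.

apply_moves:
  motion: "0 0 -0.0005 0 0 0 0; 0 0 -0.001 0 0 0 0; 0 0 -0.002 0 0 0 0; 0 0 -0.006 0 0 0 0; 0 0 -0.015 0 0 0 0; 0 0 -0.03 0 0 0 0; 0 0 -0.05 0 0 0 0; 0 0 -0.07 0 0 0 0"

```text
time_s: 26.45
position: [0.4589, 0.1096, 0.1303]
tcp_rot: [[0.968, -0.25, 0.0], [-0.25, -0.968, -0.0], [0.0, -0.0, -1.0]]
force: [0.0, -0.1, -0.5]
opening: 0.007
```

apply_moves:
  motion: "0 0 -0.03 0 0 0 0; 0 0 -0.06 0 0 0 0; -0.01 0.02 -0.09 0 0 0 0; -0.01 0.06 -0.12 0 0 0 0; -0.01 0.1 -0.14 0 0 0 0; -0.01 0.15 -0.15 0 0 0 0; -0.01 0.18 -0.15 0 0 0 0; -0.01 0.2 -0.15 0 0 0 0"

```text
time_s: 27.45
position: [0.3986, -0.0829, 0.28]
tcp_rot: [[0.968, -0.252, 0.001], [-0.252, -0.968, -0.001], [0.001, 0.0, -1.0]]
force: [0.5, 0.3, 0.2]
opening: 0.007
```

```bash
python3 - <<'E'
from h import *
commit("0 0 -0.07 0 0 0 0");commit("-0.01 0.2 -0.15 0 0 0 0"); st()
for n in("side","top"):
    b=bot.capture(n); cv2.imwrite(f"pics/{n}9.png",b[:,:,::-1])
    for th in (1.35,1.45):
        print(n,th,proj(n,[ov2w([-.017-.155*np.sin(th),y,-.155+.155*np.cos(th)]) for y in(-.131,.131)]).round(1).tolist())
    for k in("spool","flux","parts_bin","door_edge"): print(k,n,[(np.round(d["point"],3).tolist(),round(d["p"],2)) for d in bot.find_in(k,n)[:1]])
a=cv2.imread("pics/side9.png")[150:320,220:360];cv2.imwrite("pics/s9z.png",cv2.resize(a,None,fx=3.5,fy=3.5,interpolation=cv2.INTER_CUBIC))
E
```

```text
t 27.45 ovpos(mm) [-146.6 -200.8   80. ] cmd [-146.4 -199.9   79.8] F(oven) [0.41 0.37 0.22] open 0.01 q [-27.6   8.4 106.9  -0.   64.7  77. ]
side 1.35 [[249.4, 249.6], [289.2, 165.0]]
side 1.45 [[249.2, 251.1], [288.6, 167.3]]
spool side [([0.398, -0.172, 0.036], 0.71)]
flux side [([0.515, -0.226, 0.074], 0.8)]
parts_bin side [([0.69, 0.319, 0.003], 0.96)]
door_edge side [([0.491, 0.099, 0.057], 0.96)]
top 1.35 [[307.4, 324.9], [181.2, 295.6]]
top 1.45 [[307.1, 325.5], [182.7, 296.6]]
spool top [([0.411, -0.169, 0.037], 0.74)]
flux top [([0.511, -0.213, 0.076], 0.94)]
parts_bin top [([0.683, 0.296, 0.003], 0.94)]
door_edge top [([0.501, 0.101, 0.054], 0.77)]
```

View pics/s9z.png

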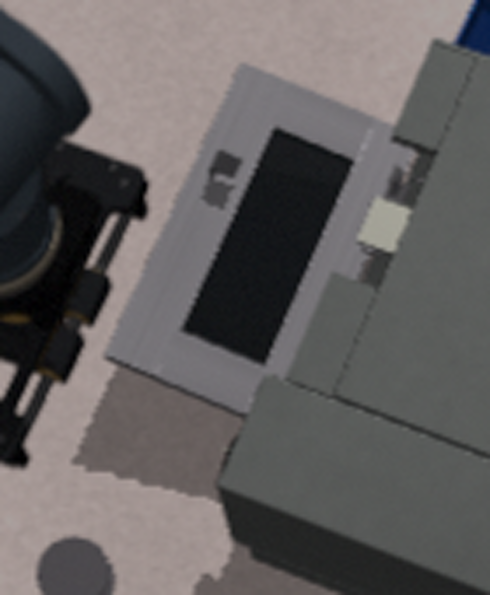

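View pics/top9.png

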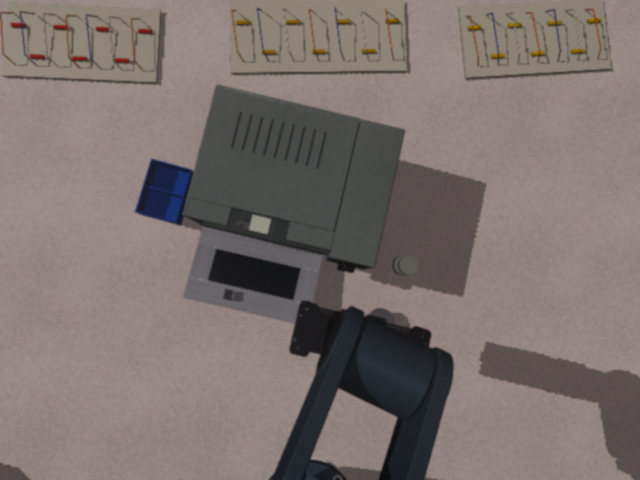

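```bash
python3 - <<'E'
from h import *
st(); print(bot.hand_in())
E
```

```text
t 27.95 ovpos(mm) [-146.4 -198.7   79.3] cmd [-146.4 -199.9   79.8] F(oven) [-0.33  0.23  0.38] open 0.0 q [-27.3   8.5 106.9   0.   64.6  77.2]
the job is handed in; nothing more can be done
None
```

The oven door is open and resting at its stop, and the job was handed in at about 28 s of the 58 s allowed. There is no verdict yet.

- **Freeing the door:** I went down through the slot with shut fingers, felt the pad about 24.5 mm below the oven's top, and pressed it roughly 8–9 mm. My first outward push met resistance, probably the hook still holding. I pressed about 1 mm deeper and the door came free. With the pad held I eased the door out about 15 mm at the lip, then let the pad spring back.
- **Lowering it:** I swung the door down slowly from the inside until it met its buffers, then rose clear.
- **Last checks:**
    - The open door's corners in the side picture lie within 1–2 px of where they should be at 1.45 rad.
    - The measured force was about zero and nothing was being touched.
    - The jar was found within 5 mm of its first position in both pictures. The bin was too, in the top picture, the only one with an earlier position for it.
- **Weaker or disagreeing readings:**
    - While I held the pad the upward force read 9.3–9.9 N, close to the 9.5 N at which the pad meets its stop. Part of that was the door pushing up on the leaning finger, so I judge the pad stayed off its stop, but I could not measure that separately.
    - The press on the door at its buffers peaked at about 13.6 N.
    - The top picture put the spool 9 mm off, but the arm half hid it there. The side picture put it within 4 mm.

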